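Push two preserve jars home in the cellar rack

ROBOT

A 6-joint arm with a two-finger parallel gripper is mounted at the origin on the work surface. World frame = base frame: x ahead of the robot, y to its left, z up, the work surface at z = 0. Lengths are in m, angles in rad, forces in N, time in s.
With the tool pointing down it reaches from about 0.3 to 0.875 m from the base axis. Payload 6.4 kg.
Tool frame: the origin (TCP) lies at the very end of the fingers, on their centre line; the grasp point (between the pads) lies 19 mm behind it (env.grip_depth is the distance from the TCP to the grasp point, in m); z points along the fingers, y is the line along which they close (so a half turn about z gives the same grasp; the last joint's range is limited). The gripper opens to 88 mm and grips with 3 to 60 N. Pads are 18 mm wide; open, the fingers measure 123 mm over their backs; the gripper's body (75 mm by 187 mm) begins 45 mm behind the grasp point.
Start: joints at [1.133, 0.181, 1.607, -0, 1.354, -0.206], TCP at [0.132, 0.56, 0.239] pointing down, gripper open.
Joint ranges: [-2.99, 2.99], [-0.89, 2.07], [0.3, 2.58], [-1.14, 4.28], [0, 2.63], [-3.12, 3.12]. Speed limits (rad/s): [2.57, 2.57, 3.01, 3.14, 3.14, 3.14].

INTERFACE

Orientations are given as a 3x3 rotation matrix whose columns are the frame's x, y, z axes.
In Python, from cell import status, vision, job_done, env gives the robot as it stands.
- The arm moves only by the tool play_rows, never from a script. Its argument "steps" is a list of rows, each an object with "xyz": the shift along the world's x, y, z normalised to -1 to 1, where 1 is 300 mm, a list of three; "spin": the turn about the world's z normalised to -1 to 1, where 1 is pi rad. In form: [{"xyz": [x, y, z], "spin": spin}, ...]. A call has 1 to 5 rows; each row is the pose to reach, as a shift and turn from the pose commanded when the call began, turning the shorter way round; what a row does not reach only later rows make up. A row lasts 1/8 s, in which the tool goes at most 62.5 mm and 10.7 degrees, less where a joint would pass 70% of its speed; a pose out of reach is approached as far as the arm can. A call with a number of a shift or a turn outside -1 to 1 is refused whole. A call with a gripper value outside its range is refused whole. "hand" is the opening, from -1 (shut) to 1 (fully open), set as the call begins (left out, the last holds). The fingers move at their own pace and stop on an object; "newtons" is the grip in N (left out, the last holds). Time passes only in rows, so rows that repeat a pose let the fingers close. It gives the time, the measured TCP pose, the force, the opening and the grip force at its end, in the units of the state.
- status.sense(): the state, without advancing time (a new reading comes with each control period).
- vision.snapshot(name): name is "scene" or "top" or "wrist"; returns the picture (480x640x3 uint8, blue, green, red); there is no depth.
- vision.camera_info(name): a dict with "K" (3x3 intrinsics, pixels), "k1" (the pictures are not rectified: a ray, as slopes to the right and down, at radius r is drawn at 1 + k1 r^2 times it, then the intrinsics apply), "pose" (4x4, takes a point from camera to world coordinates). Camera axes: x right, y up, looking along -z (the intrinsics and any distortion apply to the point x, -y, -z); pixel columns grow to the right and rows downward; lengths in m; the calibration is good to about 2 mm. A picture is of the moment at which its call begins: read the wrist's pose just before it. camera_info takes no time and is no camera call; for the wrist camera it gives the pose at the moment of the call.
- job_done(): hands the job in; it is judged then, once.
The state is a dict: "time": time; "qpos": joint angles; "joint_vel": joint speeds; "joint_torque": joint torques, N m; "tool_pos": TCP position; "tool_rot": TCP orientation; "ft_force": force on the tool from outside, world axes, zero at the start; "ft_torque": the same for the moment, N m; "opening": opening from 0.0 (shut) to 1.0 (fully open); "finger_force": force on a finger pad.
Only numpy, scipy, OpenCV 4.12 (cv2) and the standard library are available. Lean on these libraries where they do the work, as an engineer would, in place of code of your own. Each camera call takes 0.05 s, during which the arm holds its last target. There are 200 camera calls.

TASK

Two filled jars, one squat and one slim, have been left standing out on the bench in front of the low white jar rack. With the fingertips, gently push each one along the bench into a bay of the rack, one jar per bay, until it stands against the back batten. Only push them, without lifting or tipping them, and leave the other jar, the tin and the bowl where they are.

Things in the scene. Friction and masses are not known exactly. Their poses are not given: they have to be found in the camera images.
- rack: Low white wooden rack, fixed. Origin: at bench height on the batten's front face, mid-length; x points away from the robot into the batten, y left along it. Batten 540 long, 20 thick, 40 mm high. Three dividers, 14 thick, 36 high, run 65 mm forward of it at y = -124, 0, 124 mm: two empty bays, 110 mm wide inside, open to the robot. Either jar fits either.
- left_bay (a point): Bench-level point at the left bay's middle against the batten's front face (rack frame x 0, y +62 mm). Axes as the rack's.
- right_bay (a point): Bench-level point at the right bay's middle against the batten's front face (rack frame x 0, y -62 mm). Axes as the rack's.
- squat_jar: Filled amber glass jar with flat steel lid, standing upright, loose: 80 mm diameter (radius 40 mm; upright side from the bench to 42 mm high), 62 mm high over the lid, lid 72 mm diameter, 0.28 to 0.52 kg, slides with 1 to 4 N (on first contact briefly to 10 N). Origin: centre of its underside; z up. Against the batten its origin is 40 mm in front of the batten's face.
- slim_jar: Filled amber glass jar with flat steel lid, standing upright, loose: 62 mm diameter (radius 31 mm; upright side from the bench to 58 mm high), 78 mm high over the lid, lid 56 mm diameter, 0.21 to 0.39 kg, slides with 1 to 3 N (on first contact briefly to 10 N). Origin: centre of its underside; z up. Against the batten its origin is 31 mm in front of the batten's face.
- left_jar: Bystander: green glass jar with steel lid, 72 mm diameter, 72 mm high, loose, standing by the batten to the left of the bays. Origin: centre of its underside. Leave it alone.
- right_tin: Bystander: steel tin with a paper band, 72 mm diameter, 70 mm high, loose, standing by the batten to the right of the bays. Origin: centre of its underside. Leave it alone.
- empty_bowl: Bystander: empty white bowl, 90 mm across the rim, 45 mm high, loose, on the bench to the right. Origin: centre of its underside. Leave it alone.
Not all that is in view belongs to the job. Leave any blue or turquoise look-alike of the slim_jar alone. Leave any yellow look-alike of the squat_jar alone.

How it is judged:
By the outcome, as a careful person would: the job done as asked, in the order asked, and still so for the second after the job is handed in, with the robot touching nothing.
It also fails if it takes over 72 s, if anything falls off the work surface, if the arm or the gripper's body presses on something with over 40 N, if the wrist force passes 120 N, or if a joint passes its speed limit or range.

## Working session

There is one attempt and no reset: what is moved stays moved. The work goes in short steps, Python scripts to look and compute and a tool call to move; the robot and the scene stay as the last step left them, time stands still between calls to the robot, and variables do not carry over. Pictures are saved under pics/ and viewed, at most 10 in all, crops included, and the job is handed in when it is done.

Besides the shell and the picture viewer there is one more tool, called after ">>>" as name([rows], argument=value, ...), one row to a line, values as JSON. play_rows: Moves the arm, as the interface text tells. Its arguments: {"type":"object","properties":{"steps":{"type":"array"},"hand":{"type":"number"},"newtons":{"type":"number"}},"required":["steps"]}

```bash
ls; mkdir -p pics; cat > h.py <<'E'
import numpy as np, cv2
from cell import status, vision, env
def pix2world(name,uv,z,info=None):
    i=info or vision.camera_info(name);K=np.array(i["K"]);T=np.array(i["pose"])
    p=cv2.undistortPoints(np.array([[uv]],float),K,np.array([i["k1"],0,0,0.]))[0,0]
    d=T[:3,:3]@np.array([p[0],-p[1],-1.]);o=T[:3,3]
    return o+d*(z-o[2])/d[2]
def world2pix(name,P):
    i=vision.camera_info(name);K=np.array(i["K"]);T=np.array(i["pose"])
    c=T[:3,:3].T@(np.asarray(P,float)-T[:3,3]);c=c*[1,-1,-1]
    return cv2.projectPoints(c[None],np.zeros(3),np.zeros(3),K,np.array([i["k1"],0,0,0.]))[0][0,0]
E
python3 - <<'E'
from h import *
for n in("scene","top"):
    cv2.imwrite(f"pics/{n}0.png",vision.snapshot(n)); i=vision.camera_info(n); print(n,np.round(i["K"],1).tolist(),i["k1"],np.round(i["pose"],3).tolist())
s=status.sense();print(s)
E
```

```text
pics
scene [[521.9, 0.0, 320.0], [0.0, 521.9, 227.2], [0.0, 0.0, 1.0]] -0.135922128787866 [[-0.371, -0.795, 0.48, 1.033], [0.929, -0.308, 0.207, 0.157], [-0.017, 0.522, 0.853, 1.003], [0.0, 0.0, 0.0, 1.0]]
top [[497.8, 0.0, 321.4], [0.0, 497.8, 247.3], [0.0, 0.0, 1.0]] 0.026297618996668607 [[-0.017, 0.982, -0.189, 0.299], [-0.999, -0.011, 0.032, -0.058], [0.029, 0.19, 0.981, 1.025], [0.0, 0.0, 0.0, 1.0]]
{'time': 0.1, 'qpos': array([ 1.13266613e+00,  1.81462588e-01,  1.60786624e+00, -3.21355186e-05,
        1.35381784e+00, -2.06285810e-01]), 'joint_vel': array([-0.00204742, -0.00143116, -0.00232408,  0.00048905, -0.00130996,
        0.00241461]), 'joint_torque': array([ 1.22962181e-03, -4.34816837e+01, -3.42696762e+01,  7.05494243e-02,
        3.40535317e-02, -6.40824601e-05]), 'tool_pos': array([0.13189996, 0.55918313, 0.23792277]), 'tool_rot': array([[-9.73245766e-01,  2.29765709e-01, -6.30868532e-04],
       [ 2.29766395e-01,  9.73244772e-01, -1.42054699e-03],
       [ 2.87596514e-04, -1.52749373e-03, -9.99998792e-01]]), 'ft_force': array([ 0.83254591, -0.09177219,  0.53120881]), 'ft_torque': array([-0.07705592,  0.02943941, -0.08006574]), 'finger_force': 0.0, 'opening': 1.0040412956416411}
```

View pics/top0.png

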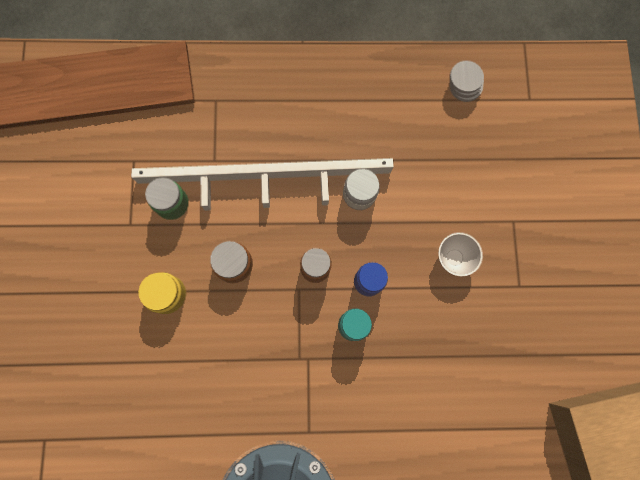

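View pics/scene0.png

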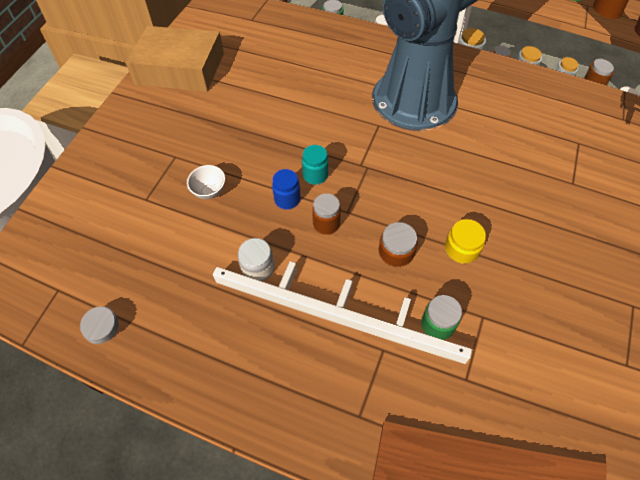

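The top view shows the squat amber jar with its lid at about (230,260) and the slim amber jar at (316,262). Look-alikes are yellow (160,292), blue (371,278) and teal (356,324). The green jar is at (165,195), the tin at (362,188), and a stray tin at (467,80). I'm choosing the two amber-bodied jars with steel lids. Next is a close crop and measurements.

```bash
python3 - <<'E'
from h import *
a=cv2.imread("pics/top0.png");b=cv2.imread("pics/scene0.png")
cv2.imwrite("pics/crop1.png",cv2.resize(a[140:350,120:410],None,fx=2.75,fy=2.75,interpolation=cv2.INTER_CUBIC))
def lid(img,n,uv,z,name,r=26):
    hsv=cv2.cvtColor(img,cv2.COLOR_BGR2HSV); u,v=uv
    m=((hsv[...,1]<60)&(hsv[...,2]>90)).astype(np.uint8) if name!="col" else None
    k,l,st,c=cv2.connectedComponentsWithStats(m); i=l[v,u]
    print(name,n,st[i].tolist(),c[i].round(1),pix2world(n,c[i],z).round(4))
lid(a,"top",(230,260),.062,"squat");lid(b,"scene",(399,238),.062,"squat")
lid(a,"top",(316,262),.078,"slim");lid(b,"scene",(326,205),.078,"slim")
lid(a,"top",(362,186),.070,"tin")
lid(a,"top",(163,193),.072,"left")
for n,uvs in(("top",[(141,172.5),(384.5,163)]),("scene",[(220.5,274),(463,354)])):
    for uv in uvs: print(n,uv,pix2world(n,uv,.04).round(4))
print("yellow",pix2world("top",(160,292),.062),"blue",pix2world("top",(372,278),.078),"teal",pix2world("top",(356,324),.078))
E
```

```text
squat top [211, 241, 37, 37, 1037] [228.7 259.1] [0.4636 0.0923 0.062 ]
squat scene [383, 222, 34, 33, 860] [399.3 237.9] [0.4672 0.0926 0.062 ]
slim top [302, 249, 28, 28, 631] [315.5 262.3] [ 0.4528 -0.0765  0.078 ]
slim scene [314, 194, 26, 24, 495] [326.1 205.3] [ 0.4561 -0.0758  0.078 ]
tin top [131, 158, 262, 52, 5948] [263.6 178.6] [0.6247 0.0247 0.07  ]
left top [131, 158, 262, 52, 5948] [263.6 178.6] [0.624  0.0245 0.072 ]
top (141, 172.5) [0.6492 0.2769 0.04  ]
top (384.5, 163) [ 0.6672 -0.2244  0.04  ]
scene (220.5, 274) [ 0.6703 -0.2268  0.04  ]
scene (463, 354) [0.6551 0.2825 0.04  ]
yellow [0.40144965 0.22153538 0.062     ] blue [ 0.42091266 -0.18445096  0.078     ] teal [ 0.33413576 -0.15102287  0.078     ]
```

View pics/crop1.png

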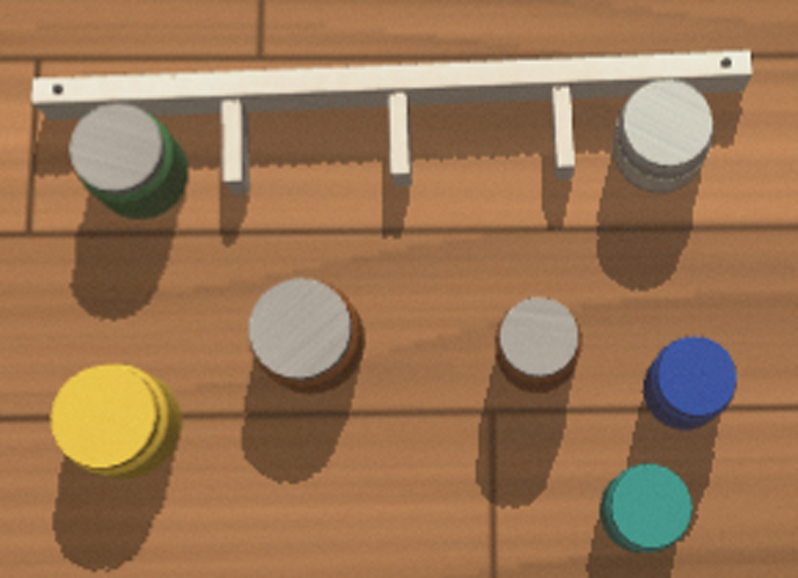

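The crop confirms it: amber squat lid at crop (300,328), amber slim lid at (539,336), with open bays ahead of both. Rack yaw is about +1.9° and its origin about (0.650, 0.027). Squat goes to the left bay, slim to the right. I'll push each with two fingertips forming a cradle.

>>> play_rows([
  {"xyz":[0.09,-0.16,0],"spin":0.03},
  {"xyz":[0.18,-0.32,0],"spin":0.06},
  {"xyz":[0.27,-0.48,0],"spin":0.0844},
  {"xyz":[0.36,-0.64,0],"spin":0.0844},
  {"xyz":[0.45,-0.78,0],"spin":0.0844},
], hand=0.136)

```text
time: 0.72
tool_pos: [0.2674, 0.3239, 0.2385]
tool_rot: [[-0.999, -0.034, -0.0], [-0.034, 0.999, -0.0], [0.0, -0.0, -1.0]]
ft_force: [0.4, -0.2, 0.2]
opening: 0.566
finger_force: 0.0
```

>>> play_rows([
  {"xyz":[0.09,-0.16,0],"spin":0},
  {"xyz":[0.18,-0.32,0],"spin":0},
  {"xyz":[0.27,-0.48,0],"spin":0},
  {"xyz":[0.36,-0.64,0],"spin":0},
  {"xyz":[0.45,-0.78,0],"spin":0},
])

```text
time: 1.35
tool_pos: [0.4025, 0.0898, 0.2386]
tool_rot: [[-0.999, -0.033, 0.0], [-0.033, 0.999, 0.0], [-0.0, 0.0, -1.0]]
ft_force: [0.5, -0.5, -0.2]
opening: 0.57
finger_force: 0.0
```

>>> play_rows([
  {"xyz":[0,0,0],"spin":0},
  {"xyz":[0,0,0],"spin":0},
  {"xyz":[0,0,0],"spin":0},
])

```text
time: 1.72
tool_pos: [0.4014, 0.0927, 0.2385]
tool_rot: [[-0.999, -0.035, -0.001], [-0.035, 0.999, 0.0], [0.001, 0.0, -1.0]]
ft_force: [0.9, 0.7, 0.4]
opening: 0.565
finger_force: 0.0
```

```bash
python3 - <<'E'
from h import *
s=status.sense();print(s["time"],s["tool_pos"],s["tool_rot"].round(4).tolist(),s["opening"],s["ft_force"])
cv2.imwrite("pics/wrist1.png",vision.snapshot("wrist"))
for P in [(.4654,.0925,.062),(.650,.0266,.04)]: print(world2pix("wrist",P))
E
```

```text
1.725 [0.40136189 0.09268633 0.23848537] [[-0.9994, -0.0351, -0.0006], [-0.0351, 0.9994, 0.0002], [0.0006, 0.0003, -1.0]] 0.5652363305016954 [0.93147036 0.72480151 0.39480316]
[319.33154048 282.77908913]
[253.70911862 430.02104955]
```

View pics/wrist1.png

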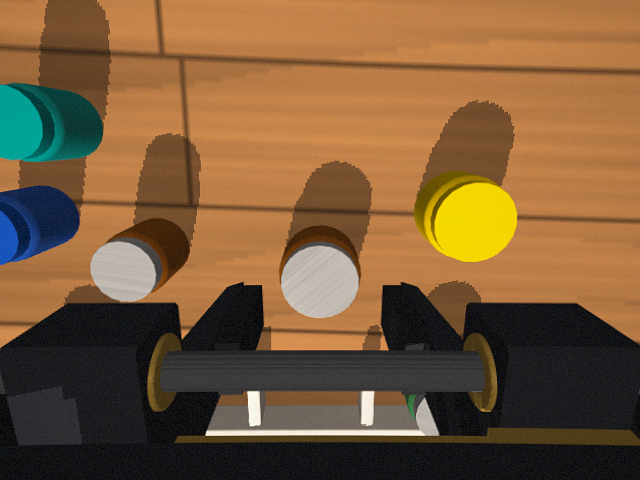

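The wrist view shows the squat lid at (320,280), which matches the prediction of (319,283). It's centred between the fingers, so I'll descend behind it.

>>> play_rows([
  {"xyz":[0,0,-0.18],"spin":0},
  {"xyz":[0,0,-0.36],"spin":0},
  {"xyz":[0,0,-0.54],"spin":0},
  {"xyz":[0,0,-0.66],"spin":0},
  {"xyz":[0,0,-0.71],"spin":0},
])

```text
time: 2.4
tool_pos: [0.3999, 0.0928, 0.0236]
tool_rot: [[-0.999, -0.035, -0.004], [-0.035, 0.999, 0.0], [0.004, 0.0, -1.0]]
ft_force: [-0.5, 0.2, 0.8]
opening: 0.565
finger_force: 0.0
```

>>> play_rows([
  {"xyz":[0.01,0,0],"spin":0},
  {"xyz":[0.02,0,0],"spin":0},
  {"xyz":[0.03,0,0],"spin":0},
  {"xyz":[0.04,0,0],"spin":0},
  {"xyz":[0.05,0,0],"spin":0},
])

```text
time: 3.02
tool_pos: [0.4176, 0.0916, 0.0261]
tool_rot: [[-0.999, -0.033, 0.001], [-0.033, 0.999, -0.0], [-0.001, -0.0, -1.0]]
ft_force: [-0.4, -0.7, 0.3]
opening: 0.57
finger_force: 0.0
```

>>> play_rows([
  {"xyz":[0.01,0,0],"spin":0},
  {"xyz":[0.02,0,0],"spin":0},
  {"xyz":[0.03,0,0],"spin":0},
  {"xyz":[0.04,0,0],"spin":0},
  {"xyz":[0.05,0,0],"spin":0},
])

```text
time: 3.65
tool_pos: [0.4313, 0.0918, 0.0254]
tool_rot: [[-0.999, -0.033, -0.002], [-0.033, 0.999, 0.0], [0.002, 0.0, -1.0]]
ft_force: [-3.6, -0.8, 1.7]
opening: 0.568
finger_force: 2.1
```

>>> play_rows([
  {"xyz":[0.02,-0.001,0],"spin":0},
  {"xyz":[0.045,-0.003,0],"spin":0},
  {"xyz":[0.07,-0.004,0],"spin":0},
  {"xyz":[0.095,-0.005,0],"spin":0},
  {"xyz":[0.12,-0.006,0],"spin":0},
])

```text
time: 4.28
tool_pos: [0.4687, 0.0898, 0.0256]
tool_rot: [[-0.999, -0.033, 0.0], [-0.033, 0.999, -0.0], [-0.0, -0.0, -1.0]]
ft_force: [-2.8, -0.3, -2.3]
opening: 0.568
finger_force: 1.2
```

>>> play_rows([
  {"xyz":[0.025,-0.001,0],"spin":0},
  {"xyz":[0.05,-0.003,0],"spin":0},
  {"xyz":[0.075,-0.004,0],"spin":0},
  {"xyz":[0.1,-0.005,0],"spin":0},
  {"xyz":[0.12,-0.006,0],"spin":0},
])

```text
time: 4.9
tool_pos: [0.5046, 0.088, 0.0257]
tool_rot: [[-0.999, -0.033, 0.0], [-0.033, 0.999, -0.0], [-0.0, -0.0, -1.0]]
ft_force: [-2.0, -0.5, -1.6]
opening: 0.569
finger_force: 1.2
```

>>> play_rows([
  {"xyz":[0.025,-0.001,0],"spin":0},
  {"xyz":[0.05,-0.003,0],"spin":0},
  {"xyz":[0.075,-0.004,0],"spin":0},
  {"xyz":[0.1,-0.005,0],"spin":0},
  {"xyz":[0.12,-0.006,0],"spin":0},
])

```text
time: 5.52
tool_pos: [0.5407, 0.0862, 0.0257]
tool_rot: [[-0.999, -0.033, 0.0], [-0.033, 0.999, -0.0], [-0.0, -0.0, -1.0]]
ft_force: [-2.5, 0.6, -0.2]
opening: 0.567
finger_force: 1.3
```

```bash
python3 - <<'E'
from h import *
s=status.sense();print(s["time"],s["tool_pos"],s["ft_force"])
a=vision.snapshot("top");b=vision.snapshot("scene")
cv2.imwrite("pics/both2.png",np.hstack([cv2.resize(a[120:320,120:320],(400,400)),cv2.resize(b[180:380,300:500],(400,400))]))
E
```

```text
5.525 [0.54066849 0.08619025 0.02572028] [-2.46537335  0.62203418 -0.23685967]
```

View pics/both2.png

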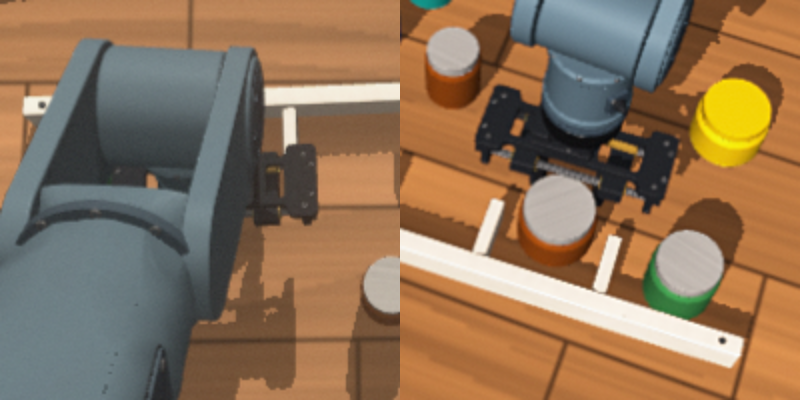

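The squat jar is upright and entering the left bay (lid at about (558,205) in the composite), cradled between the fingers. I'll slow down for the last stretch and feel for the batten.

>>> play_rows([
  {"xyz":[0.013,0,0],"spin":0},
  {"xyz":[0.026,0,0],"spin":0},
  {"xyz":[0.04,0,0],"spin":0},
  {"xyz":[0.053,0,0],"spin":0},
  {"xyz":[0.066,0,0],"spin":0},
])

```text
time: 6.25
tool_pos: [0.5601, 0.0863, 0.0258]
tool_rot: [[-0.999, -0.033, -0.0], [-0.033, 0.999, -0.0], [0.0, -0.0, -1.0]]
ft_force: [-4.7, 0.2, 3.5]
opening: 0.57
finger_force: 2.2
```

>>> play_rows([
  {"xyz":[0.004,0,0],"spin":0},
  {"xyz":[0.008,0,0],"spin":0},
  {"xyz":[0.012,0,0],"spin":0},
])

```text
time: 6.62
tool_pos: [0.5634, 0.0863, 0.0257]
tool_rot: [[-0.999, -0.033, -0.0], [-0.033, 0.999, -0.0], [0.0, -0.0, -1.0]]
ft_force: [-4.5, 0.3, 3.4]
opening: 0.568
finger_force: 2.3
```

>>> play_rows([
  {"xyz":[0.003,0,0],"spin":0},
  {"xyz":[0.006,0,0],"spin":0},
])

```text
time: 6.88
tool_pos: [0.5653, 0.0863, 0.0257]
tool_rot: [[-0.999, -0.033, -0.0], [-0.033, 0.999, 0.0], [0.0, 0.0, -1.0]]
ft_force: [-4.6, -0.3, 2.5]
opening: 0.568
finger_force: 2.3
```

Still sliding at about 4.5 N, so I'll continue in small steps.

>>> play_rows([
  {"xyz":[0.003,0,0],"spin":0},
  {"xyz":[0.006,0,0],"spin":0},
])

```text
time: 7.12
tool_pos: [0.5664, 0.0862, 0.0256]
tool_rot: [[-0.999, -0.033, -0.002], [-0.033, 0.999, -0.0], [0.002, 0.0, -1.0]]
ft_force: [-7.8, -1.1, 5.6]
opening: 0.567
finger_force: 4.1
```

>>> play_rows([
  {"xyz":[0.003,0,0],"spin":0},
  {"xyz":[0.006,0,0],"spin":0},
])

```text
time: 7.38
tool_pos: [0.5666, 0.0863, 0.0253]
tool_rot: [[-0.999, -0.034, -0.005], [-0.034, 0.999, -0.0], [0.005, 0.0, -1.0]]
ft_force: [-13.4, -0.2, 9.1]
opening: 0.567
finger_force: 7.0
```

It's firmly against the batten, so I'll back straight off, lift, and go over to the slim jar.

>>> play_rows([
  {"xyz":[-0.03,-0.001,0],"spin":0},
  {"xyz":[-0.1,-0.003,0],"spin":0},
  {"xyz":[-0.17,-0.005,0.12],"spin":0},
  {"xyz":[-0.17,-0.005,0.3],"spin":0},
  {"xyz":[-0.17,-0.005,0.45],"spin":0},
], hand=-0.09)

```text
time: 8.0
tool_pos: [0.5189, 0.0846, 0.163]
tool_rot: [[-0.999, -0.033, 0.004], [-0.033, 0.999, -0.0], [-0.004, -0.0, -1.0]]
ft_force: [1.7, -0.5, -0.3]
opening: 0.454
finger_force: 0.0
```

```bash
python3 - <<'E'
from h import *
s=status.sense();p=s["tool_pos"];print(s["time"],p,s["opening"]);print((np.array([.401,-.0778,.028])-p)/.3)
E
```

```text
8.0 [0.5189167  0.08462211 0.16302897] 0.4541959384819411
[-0.39305567 -0.54140704 -0.45009658]
```

>>> play_rows([
  {"xyz":[-0.1,-0.13,0],"spin":0},
  {"xyz":[-0.2,-0.27,0],"spin":0},
  {"xyz":[-0.3,-0.41,0],"spin":0},
  {"xyz":[-0.39,-0.54,0],"spin":0},
  {"xyz":[-0.39,-0.54,0],"spin":0},
])

```text
time: 8.62
tool_pos: [0.4006, -0.0797, 0.1612]
tool_rot: [[-1.0, -0.028, 0.003], [-0.029, 1.0, -0.002], [-0.003, -0.002, -1.0]]
ft_force: [0.2, 0.4, 0.5]
opening: 0.459
finger_force: 0.0
```

```bash
python3 - <<'E'
from h import *
s=status.sense();print(s["time"],s["tool_pos"])
w=vision.snapshot("wrist");t=vision.snapshot("scene")
print(world2pix("wrist",(.4545,-.076,.078)),world2pix("wrist",(.334,-.151,.078)),world2pix("wrist",(.421,-.184,.078)))
cv2.imwrite("pics/w3.png",np.hstack([cv2.resize(w,(400,300)),cv2.resize(t[170:380,210:490],(400,300))]))
E
```

```text
8.625 [ 0.40062827 -0.0797395   0.16122204]
[322.52266722 320.36643528] [199.83986094 129.35409543] [155.99004283 268.71885503]
```

View pics/w3.png

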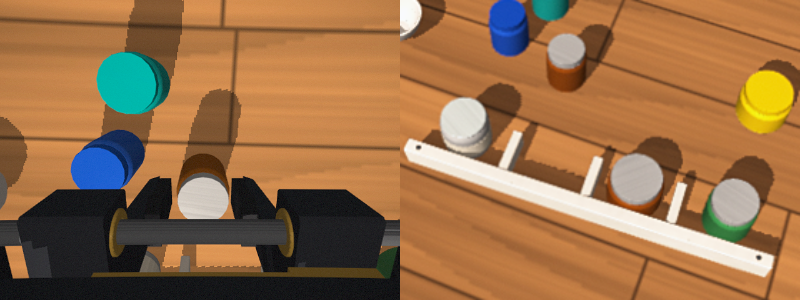

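The squat jar stands against the batten in the left bay (composite (636,180)). The slim lid at wrist (325,320) matches the prediction, and both fingers are clear of the blue and teal jars. Descending.

>>> play_rows([
  {"xyz":[0,0,-0.1],"spin":0},
  {"xyz":[0,0,-0.22],"spin":0},
  {"xyz":[0,0,-0.34],"spin":0},
  {"xyz":[0,0,-0.42],"spin":0},
  {"xyz":[0,0,-0.445],"spin":0},
])

```text
time: 9.35
tool_pos: [0.4007, -0.0759, 0.0259]
tool_rot: [[-0.999, -0.035, -0.002], [-0.035, 0.999, 0.001], [0.002, 0.001, -1.0]]
ft_force: [0.2, -0.0, -0.2]
opening: 0.454
finger_force: 0.0
```

>>> play_rows([
  {"xyz":[0.01,0,0],"spin":0},
  {"xyz":[0.02,0,0],"spin":0},
  {"xyz":[0.03,0,0],"spin":0},
  {"xyz":[0.04,0,0],"spin":0},
  {"xyz":[0.05,0,0],"spin":0},
])

```text
time: 9.98
tool_pos: [0.4163, -0.0774, 0.0275]
tool_rot: [[-0.999, -0.033, 0.001], [-0.033, 0.999, -0.0], [-0.001, -0.0, -1.0]]
ft_force: [-1.0, -0.2, -0.4]
opening: 0.453
finger_force: 0.0
```

>>> play_rows([
  {"xyz":[0.01,0.001,0],"spin":0},
  {"xyz":[0.02,0.002,0],"spin":0},
  {"xyz":[0.03,0.004,0],"spin":0},
  {"xyz":[0.04,0.006,0],"spin":0},
  {"xyz":[0.05,0.008,0],"spin":0},
])

```text
time: 10.6
tool_pos: [0.4308, -0.0747, 0.0271]
tool_rot: [[-0.999, -0.033, -0.0], [-0.033, 0.999, 0.0], [0.0, 0.0, -1.0]]
ft_force: [-2.0, -0.4, 1.1]
opening: 0.457
finger_force: 1.0
```

>>> play_rows([
  {"xyz":[0.02,0.006,0],"spin":0},
  {"xyz":[0.045,0.015,0],"spin":0},
  {"xyz":[0.07,0.024,0],"spin":0},
  {"xyz":[0.095,0.033,0],"spin":0},
  {"xyz":[0.12,0.041,0],"spin":0},
])

```text
time: 11.22
tool_pos: [0.4674, -0.0623, 0.0272]
tool_rot: [[-0.999, -0.034, -0.0], [-0.034, 0.999, 0.0], [0.0, 0.0, -1.0]]
ft_force: [-1.7, -1.0, 0.4]
opening: 0.45
finger_force: 0.9
```

>>> play_rows([
  {"xyz":[0.025,0.008,0],"spin":0},
  {"xyz":[0.05,0.017,0],"spin":0},
  {"xyz":[0.075,0.025,0],"spin":0},
  {"xyz":[0.1,0.034,0],"spin":0},
  {"xyz":[0.12,0.041,0],"spin":0},
])

```text
time: 11.85
tool_pos: [0.5034, -0.0501, 0.0272]
tool_rot: [[-0.999, -0.033, 0.0], [-0.033, 0.999, 0.0], [-0.0, 0.0, -1.0]]
ft_force: [-0.7, -0.5, -1.4]
opening: 0.455
finger_force: 0.8
```

```bash
python3 - <<'E'
from h import *
s=status.sense();print(s["time"],s["tool_pos"],s["ft_force"])
b=vision.snapshot("scene")
cv2.imwrite("pics/s4.png",cv2.resize(b[170:330,210:450],(600,400)))
E
```

```text
11.85 [ 0.50338924 -0.05006777  0.02720823] [-0.72498045 -0.52721987 -1.41718748]
```

View pics/s4.png

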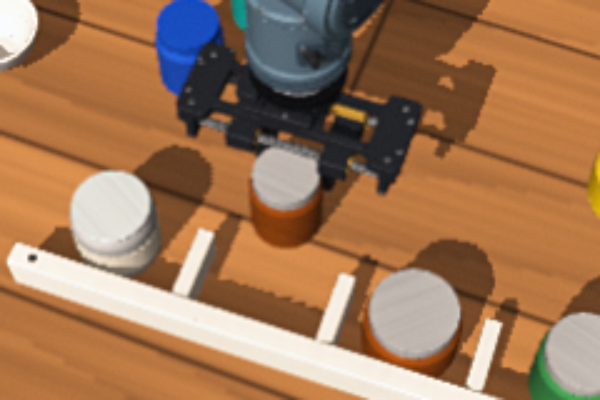

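The slim jar (lid at (286,178)) is nested between the fingertips, upright and heading into the right bay. Continuing.

>>> play_rows([
  {"xyz":[0.025,0.008,0],"spin":0},
  {"xyz":[0.05,0.017,0],"spin":0},
  {"xyz":[0.075,0.025,0],"spin":0},
  {"xyz":[0.1,0.034,0],"spin":0},
  {"xyz":[0.12,0.04,0],"spin":0},
])

```text
time: 12.52
tool_pos: [0.5394, -0.0381, 0.0272]
tool_rot: [[-0.999, -0.034, 0.0], [-0.034, 0.999, -0.0], [-0.0, -0.0, -1.0]]
ft_force: [-1.5, -0.7, 0.4]
opening: 0.455
finger_force: 1.2
```

>>> play_rows([
  {"xyz":[0.025,0.001,0],"spin":0},
  {"xyz":[0.05,0.002,0],"spin":0},
  {"xyz":[0.075,0.003,0],"spin":0},
  {"xyz":[0.1,0.004,0],"spin":0},
  {"xyz":[0.12,0.004,0],"spin":0},
])

```text
time: 13.15
tool_pos: [0.5754, -0.0371, 0.0272]
tool_rot: [[-0.999, -0.033, 0.0], [-0.033, 0.999, -0.0], [-0.0, -0.0, -1.0]]
ft_force: [-1.4, 0.8, -0.1]
opening: 0.457
finger_force: 1.3
```

>>> play_rows([
  {"xyz":[0.006,0,0],"spin":0},
  {"xyz":[0.012,0,0],"spin":0},
  {"xyz":[0.018,0.001,0],"spin":0},
  {"xyz":[0.022,0.001,0],"spin":0},
])

```text
time: 13.65
tool_pos: [0.5815, -0.0367, 0.0272]
tool_rot: [[-0.999, -0.033, 0.0], [-0.033, 0.999, 0.0], [-0.0, 0.0, -1.0]]
ft_force: [-1.1, 0.2, 1.0]
opening: 0.455
finger_force: 1.2
```

>>> play_rows([
  {"xyz":[0.004,0,0],"spin":0},
  {"xyz":[0.008,0,0],"spin":0},
  {"xyz":[0.012,0,0],"spin":0},
])

```text
time: 14.02
tool_pos: [0.5851, -0.0368, 0.0272]
tool_rot: [[-0.999, -0.033, 0.0], [-0.033, 0.999, -0.0], [-0.0, -0.0, -1.0]]
ft_force: [-1.6, -0.3, 0.7]
opening: 0.455
finger_force: 1.2
```

>>> play_rows([
  {"xyz":[0.003,0,0],"spin":0},
  {"xyz":[0.006,0,0],"spin":0},
])

```text
time: 14.28
tool_pos: [0.5869, -0.0368, 0.0272]
tool_rot: [[-0.999, -0.033, -0.0], [-0.033, 0.999, -0.0], [0.0, -0.0, -1.0]]
ft_force: [-2.2, -0.4, 0.1]
opening: 0.453
finger_force: 1.2
```

>>> play_rows([
  {"xyz":[0.003,0,0],"spin":0},
  {"xyz":[0.006,0,0],"spin":0},
])

```text
time: 14.52
tool_pos: [0.5878, -0.0367, 0.0271]
tool_rot: [[-0.999, -0.033, -0.002], [-0.033, 0.999, 0.0], [0.002, 0.0, -1.0]]
ft_force: [-7.7, 0.1, 3.8]
opening: 0.457
finger_force: 3.5
```

>>> play_rows([
  {"xyz":[0.003,0,0],"spin":0},
  {"xyz":[0.006,0,0],"spin":0},
])

```text
time: 14.78
tool_pos: [0.588, -0.0367, 0.0268]
tool_rot: [[-0.999, -0.034, -0.006], [-0.034, 0.999, 0.0], [0.006, 0.001, -1.0]]
ft_force: [-14.1, -2.1, 9.0]
opening: 0.455
finger_force: 6.7
```

It has stalled at 0.588 as predicted, so it's against the batten. Backing off and lifting clear.

>>> play_rows([
  {"xyz":[-0.03,-0.001,0],"spin":0},
  {"xyz":[-0.1,-0.003,0],"spin":0},
  {"xyz":[-0.2,-0.006,0.06],"spin":0},
  {"xyz":[-0.25,-0.008,0.24],"spin":0},
  {"xyz":[-0.25,-0.008,0.44],"spin":0},
])

```text
time: 15.4
tool_pos: [0.514, -0.0389, 0.1598]
tool_rot: [[-0.999, -0.033, -0.001], [-0.033, 0.999, 0.001], [0.001, 0.001, -1.0]]
ft_force: [1.5, -0.3, 0.1]
opening: 0.457
finger_force: 0.0
```

>>> play_rows([
  {"xyz":[-0.15,0,0.1],"spin":0},
  {"xyz":[-0.3,0,0.2],"spin":0},
  {"xyz":[-0.4,0,0.3],"spin":0},
  {"xyz":[-0.4,0,0.3],"spin":0},
])

```text
time: 15.9
tool_pos: [0.3961, -0.0396, 0.2519]
tool_rot: [[-0.999, -0.033, 0.007], [-0.033, 0.999, -0.003], [-0.007, -0.003, -1.0]]
ft_force: [0.4, -0.4, -0.5]
opening: 0.458
finger_force: 0.0
```

```bash
python3 - <<'E'
from h import *
s=status.sense();print(s["time"],s["tool_pos"],s["ft_force"])
b=vision.snapshot("scene");b0=cv2.imread("pics/scene0.png")
print([c.tolist() for c in [pix2world("scene",(0,0),0).round(2)]])
hsv=cv2.cvtColor(b,cv2.COLOR_BGR2HSV);m=((hsv[...,1]<60)&(hsv[...,2]>90)).astype(np.uint8)
k,l,st,c=cv2.connectedComponentsWithStats(m)
for i in range(1,k):
    if 300<st[i,4]<2000: print(c[i].round(1),st[i,4])
for P in[(.650-.040-.002,.0266+.062-.0013,.062),(.650-.031+.002,.0266-.062-.001,.078)]: print(world2pix("scene",P))
cv2.imwrite("pics/s5.png",np.hstack([cv2.resize(x[120:370,170:490],(400,312)) for x in(b0,b)]))
E
```

```text
15.9 [ 0.39607475 -0.03963936  0.25194099] [ 0.40567461 -0.35873776 -0.47140985]
[[-0.01, -1.51, 0.0]]
[624.9  84. ] 403
[205.8 181.2] 986
[314.6 276.7] 606
[375.3 294.9] 1007
[444.1 311.4] 896
[ 97.3 324.3] 978
[219.  458.2] 1369
[375.26123017 294.79148111]
[314.14776074 276.2304722 ]
```

View pics/s5.png

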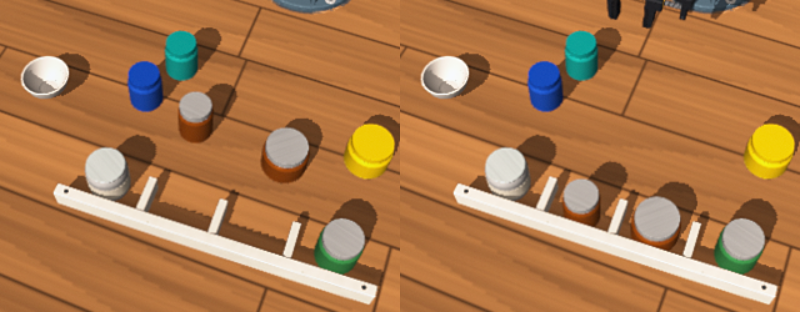

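Both jars stand in their bays against the batten: slim at (581,195), squat at (657,220), each within 1 px of the computed spot. Everything else is unmoved.

```bash
python3 -c "from cell import job_done; print(job_done())"
```

```text
the job is handed in; nothing more can be done
None
```

I pushed the squat jar into the left bay and the slim jar into the right bay, both upright against the batten with nothing else moved, and handed the job in at about 16 s of robot time.

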